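Put the narrow tape roll away in the craft box

ROBOT

A 6-joint arm with a two-finger parallel gripper is mounted at the origin on the work surface. World frame = base frame: x ahead of the robot, y to its left, z up, the work surface at z = 0. Lengths are in m, angles in rad, forces in N, time in s.
With the tool pointing down it reaches from about 0.35 to 0.8 m from the base axis. Payload 7.3 kg.
Tool frame: the origin (TCP) lies between the finger pads; the fingertips stand 14 mm ahead of it and the grasp point (between the pads) lies 5 mm behind it (ctrl.finger_overhang is the distance from the TCP to the fingertips, in m); z points along the fingers, y is the line along which they close (so a half turn about z gives the same grasp; the last joint's range is limited). The gripper opens to 85 mm and grips with 20 to 120 N. Pads are 22 mm wide; open, the fingers measure 114 mm over their backs; the gripper's body (76 mm by 85 mm) begins 54 mm behind the grasp point. The pads swing forward as they close: fully open they stand 13 mm farther back than shut.
Start: joints at [-0.146, 0.342, 1.524, -0, 1.275, -0.146], TCP at [0.525, 0, 0.245] pointing down, gripper open.
Joint ranges: [-2.53, 2.53], [-0.77, 2.02], [0.04, 2.7], [-1, 4.14], [0.28, 2.66], [-3.11, 3.11]. Speed limits (rad/s): [2.57, 2.57, 3.14, 3.14, 3.14, 3.14].

INTERFACE

Orientations are given as a rotation vector (axis times angle).
In Python, from station import ctrl gives the robot as it stands.
- The arm moves only by the tool move_arm, never from a script. Its argument "series" is a list of rows, each an object of numbers: "tx", "ty", "tz": the shift along the world's x, y, z normalised to -1 to 1, where 1 is 0.15 m; "rx", "ry", "rz": the turn, a rotation vector about the world's x, y, z normalised to -1 to 1, where 1 is 45 degrees; "gripper": the opening, from 0 (shut) to 1 (fully open). In form: [{"tx": .., "ty": .., "tz": .., "rx": .., "ry": .., "rz": .., "gripper": ..}, ...]. A call has 1 to 10 rows; each row is the pose to reach, as a shift and turn from the pose commanded when the call began; what a row does not reach only later rows make up. A row lasts 1/8 s, in which the tool goes at most 62.5 mm and 10.7 degrees, less where a joint would pass 70% of its speed; a pose out of reach is approached as far as the arm can. A call with a number of a shift or a turn outside -1 to 1 is refused whole. A call with a gripper value outside its range is refused whole. The fingers move at their own pace and stop on an object; "force" is the grip in N (left out, the last holds). Time passes only in rows, so rows that repeat a pose let the fingers close. It gives the time, the measured TCP pose, the force, the opening and the grip force at its end, in the units of the state.
- ctrl.read_state(): the state, without advancing time (a new reading comes with each control period).
- ctrl.camera(name): name is "scene" or "side" or "wrist"; returns the picture (400x640x3 uint8, red, green, blue); there is no depth.
- ctrl.calibration(name): a dict with "mtx" (3x3 intrinsics, pixels), "position" and "orientation" of the camera in the world; the wrist camera has in their place "mount" (4x4, takes a point from camera to tool coordinates, whose origin is the TCP and whose axes are the flange's). Camera axes: x right, y down, z forward; pixel columns grow to the right and rows downward; lengths in m; the calibration is good to about 2 mm. A picture is of the moment at which its call begins: read the wrist's pose just before it. calibration takes no time and is no camera call.
- ctrl.close_job(): hands the job in; it is judged then, once.
The state is a dict: "time": time; "joints": joint angles; "qd": joint speeds; "tau": joint torques, N m; "tcp_pos": TCP position; "ee_rot": TCP orientation; "wrist_force": force on the tool from outside, world axes, zero at the start; "moment": the same for the moment, N m; "grip_width": finger opening in m; "grasp_force": force on a finger pad.
Only numpy, scipy, OpenCV 4.12 (cv2) and the standard library are available. Lean on these libraries where they do the work, as an engineer would, in place of code of your own. Each camera call takes 0.05 s, during which the arm holds its last target. There are 200 camera calls.

TASK

Slide the narrow roll of masking tape off its leaning spindle without straining the spindle, and set it down flat on the floor of the open craft box - put it down, do not drop it. Then shut the lid fully over it. Leave the wide roll on its spindle and do not disturb the shoes, the paint jar or the brush.

Things in the scene. Friction and masses are not known exactly. Their poses are not given: they have to be found in the camera images.
- tape_narrow: the narrow roll of cream masking tape, outer diameter 50, bore 26, 24 high along its axis, about 45 g. It starts on one of the two spindles, its underside on the deck. Origin: centre of its underside; z is the roll's axis.
- tape_mid (a point): the middle of the narrow roll, on its axis, 12 from either face
- tape_wide: the wide roll of the same tape, outer diameter 50, bore 26, 48 high along its axis; on the other spindle, stays there. Origin: centre of its underside; z along its axis.
- deck: the sloping wooden deck of the fixed tape stand, 110 (x) by 230 (y), 10 thick, with two steel spindles of diameter 21 standing square on it at y = -55 and y = +55, their tips 56 above the deck. Origin: centre of the deck's upper face, 50 above the table; z is the direction of the spindles, which lean 30 degrees from vertical away from the robot; x points down the slope, y across.
- box: fixed grey plastic craft box, 130 (x) by 170 (y) by 42 high, walls and floor 5 thick, open at the top. Origin: centre of its underside; its x axis points away from the robot towards the hinged side, z up.
- lid (a joint): hinge of the white lid on the far (+x) upper rim of the box: 0 = shut flat on the box, 1.57 = standing upright, 1.9 = end stop. The stiff hinge stays where it is left. The lid is a plate 130 long (from the hinge), 170 wide, 5 thick, with a tab 50 wide and 12 long in the middle of its free edge.
- lid_hinge (a point): middle of the hinge line, at the height of the box rim and the underside of the shut lid
- lid_edge (a point): outer end of the tab on the lid's free edge, 142 from the hinge line
- shoe_left: bystander: black slip-on shoe, 195 long, 72 wide, 66 high; origin under its middle
- shoe_right: bystander: its fellow of the same size; origin under its middle
- paint_jar: bystander: small glass paint jar with a black cap, diameter 48, 55 high; origin at the centre of its underside
- brush: bystander: paint brush lying on the table, 180 long; origin under its middle
Things that resemble listed ones, but are neither listed nor needed, are in the scene too. What is shaped like the tape_wide but purple is not meant.

How it is judged:
On the way, in this order (a step that is already met when the one before it is completed fails the run):
1. the narrow roll has come off the spindle: its underside is above the spindle tips, measured along the spindles (z of tape_narrow in the frame of deck above 0.056 m), for 0.1 s.
2. the narrow roll, still held in the fingers, has been brought down flat to within 12 mm of the box floor (x of tape_mid in the frame of box between -0.05 and 0.05 m and y of tape_mid in the frame of box between -0.07 and 0.07 m and z of tape_mid in the frame of box below 0.029 m and angle between the z axis of tape_narrow and the z axis of box, either way round below 0.3 rad and contact force between the fingers and tape_narrow above 0.5 N), for 0.1 s.
At the end, for the whole second after the job is handed in: The narrow roll lies flat (either face down, within 7 degrees) and still on the floor of the craft box, the lid is shut to within 0.05 rad, and the wide roll is still down on its spindle, less than 20 mm from where it was (x of tape_mid in the frame of box between -0.05 and 0.05 m and y of tape_mid in the frame of box between -0.07 and 0.07 m and z of tape_mid in the frame of box between 0.014 and 0.02 m and angle between the z axis of tape_narrow and the z axis of box, either way round below 0.12 rad and linear speed of tape_narrow below 0.02 m/s and value of joint lid below 0.05 rad and z of tape_wide in the frame of deck below 0.006 m and distance of tape_wide from where it was at the start of the episode below 0.02 m); the robot touches nothing.
It fails at once if the narrow roll strains the stand with more than 40 N (contact force between tape_narrow and deck above 40 N).
It fails at once if the wide roll is moved more than 20 mm (distance of tape_wide from where it was at the start of the episode above 0.02 m).
It fails at once if a shoe, the paint jar or the brush is moved more than 30 mm (distance of any of shoe_left, shoe_right, paint_jar, brush from where it was at the start of the episode above 0.03 m).
It also fails if it takes over 58 s, if anything falls off the work surface, if the arm or the gripper's body presses on something with over 40 N, if the wrist force passes 120 N, or if a joint passes its speed limit or range.

## Working session

There is one attempt and no reset: what is moved stays moved. The work goes in short steps, Python scripts to look and compute and a tool call to move; the robot and the scene stay as the last step left them, time stands still between calls to the robot, and variables do not carry over. Pictures are saved under pics/ and viewed, at most 10 in all, crops included, and the job is handed in when it is done.

Besides the shell and the picture viewer there is one more tool, called after "Request:" as name(argument=value, ...) on one line, values as JSON. move_arm: Moves the arm, as the interface text tells. Its arguments: {"type":"object","properties":{"series":{"type":"array","items":{"type":"object","properties":{"tx":{"type":"number","minimum":-1,"maximum":1},"ty":{"type":"number","minimum":-1,"maximum":1},"tz":{"type":"number","minimum":-1,"maximum":1},"rx":{"type":"number","minimum":-1,"maximum":1},"ry":{"type":"number","minimum":-1,"maximum":1},"rz":{"type":"number","minimum":-1,"maximum":1},"gripper":{"type":"number"}}}},"force":{"type":"number"}},"required":["series"]}

```bash
ls; mkdir -p pics
python3 - <<'E'
from station import ctrl
import cv2,numpy as np
np.set_printoptions(precision=4,suppress=True)
s=ctrl.read_state();print(s)
for n in("scene","side","wrist"):
    cv2.imwrite(f"pics/{n}0.png",ctrl.camera(n)[:,:,::-1]);print(n,ctrl.calibration(n))
E
```

```text
pics
{'time': 0.0, 'joints': array([-0.146 ,  0.3427,  1.525 ,  0.    ,  1.2754, -0.146 ]), 'qd': array([ 0.0007, -0.0002, -0.0003,  0.0005, -0.0012, -0.0029]), 'tau': array([  0.0006, -43.3677, -24.6006,  -0.0001,   0.0078,  -0.    ]), 'tcp_pos': array([0.5246, 0.0001, 0.2446]), 'ee_rot': array([-2.2205, -2.2205,  0.0015]), 'wrist_force': array([ 0.7863,  1.13  , -0.257 ]), 'moment': array([-0.0254,  0.0332,  0.002 ]), 'grasp_force': 0.0, 'grip_width': 0.08517547914913218}
scene {'mtx': array([[478.9858,   0.    , 317.0626],
       [  0.    , 478.9858, 195.4479],
       [  0.    ,   0.    ,   1.    ]]), 'position': array([ 0.9998, -0.5435,  0.9654]), 'orientation': array([-2.3495, -0.7377,  0.2454])}
side {'mtx': array([[401.2896,   0.    , 321.0694],
       [  0.    , 401.2896, 197.4386],
       [  0.    ,   0.    ,   1.    ]]), 'position': array([0.3701, 0.6936, 0.5576]), 'orientation': array([-0.4382,  2.6639, -1.2874])}
wrist {'mtx': array([[344.3356,   0.    , 320.2357],
       [  0.    , 344.3356, 197.0217],
       [  0.    ,   0.    ,   1.    ]]), 'mount': array([[ 0.0006, -0.9509, -0.3094,  0.0792],
       [ 1.    ,  0.0005,  0.0003, -0.0001],
       [-0.0001, -0.3094,  0.9509, -0.1292],
       [ 0.    ,  0.    ,  0.    ,  1.    ]])}
```

View pics/scene0.png

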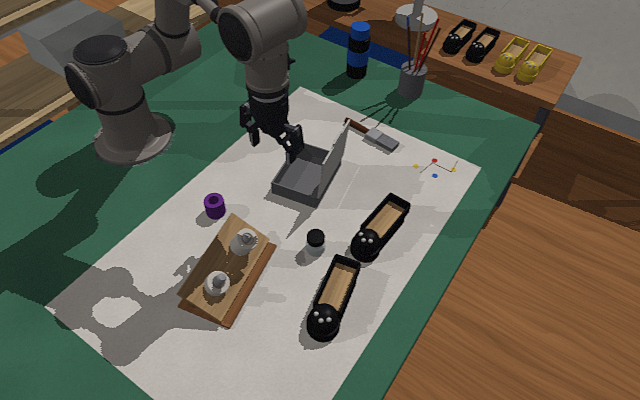

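View pics/side0.png

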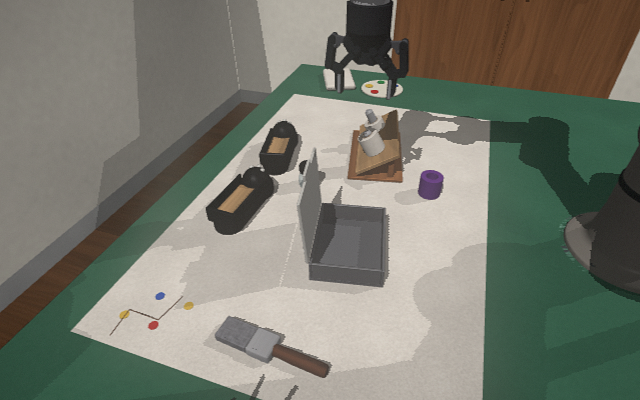

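View pics/wrist0.png

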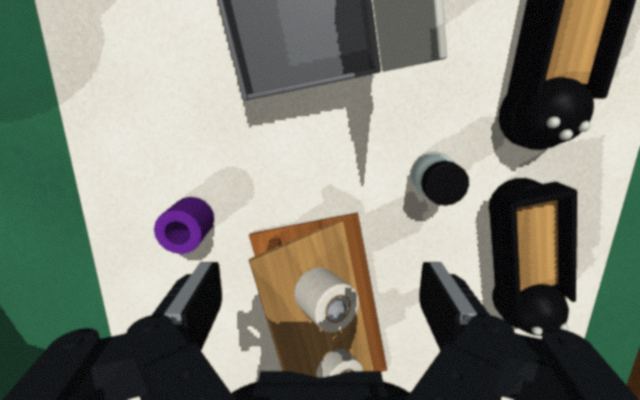

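The scene view shows the stand at (228,270) with rolls at (245,240) and (217,283), and the box at (310,175) with its lid standing up. In the side view the nearer roll at (372,143) looks wide, and the farther spindle at (372,118) is more exposed. I'll zoom in to get corner positions.

Run:
```python
import cv2,numpy as np
a=cv2.imread("pics/scene0.png");b=cv2.imread("pics/side0.png")
def crop(im,x,y,w,h):
    c=cv2.resize(im[y:y+h,x:x+w],(400,300),interpolation=cv2.INTER_CUBIC)
    s=400//w if w in(100,) else 400/w
    for g in range(0,w,20):
        cv2.putText(c,str(x+g),(int(g*s),8),0,.3,(0,0,255));cv2.line(c,(int(g*s),8),(int(g*s),14),(0,0,255))
    for g in range(0,h,20):
        cv2.putText(c,str(y+g),(0,int(g*s)+4),0,.3,(255,0,0));cv2.line(c,(20,int(g*s)),(26,int(g*s)),(255,0,0))
    return c
o=np.vstack([np.hstack([crop(a,165,205,160,120),crop(b,320,90,120,90)]),np.hstack([crop(a,250,110,140,105),crop(b,280,140,200,150)])])
cv2.imwrite("pics/comp.png",o)
```

```text
(no output)
```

View pics/comp.png

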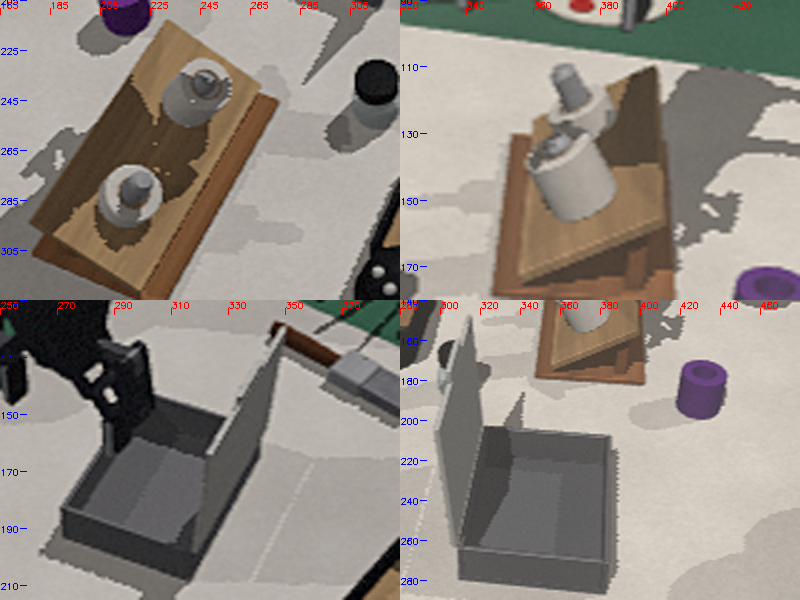

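The narrow roll is on the far (-y) spindle, with its spindle tip at about (221,276) in scene and (369.5,111) in side. The wide roll is on the spindle next to the box. Next I fit the deck and box poses to corner pixels from both views.

```bash
cat > h.py <<'E'
import cv2,numpy as np
from scipy.spatial.transform import Rotation as R
from scipy.optimize import least_squares
np.set_printoptions(precision=4,suppress=True)
def project(P,cal,pose=None):
    if "mount" in cal:
        T=np.eye(4);T[:3,:3]=R.from_rotvec(pose[1]).as_matrix();T[:3,3]=pose[0];T=T@cal["mount"]
        Rm,t=T[:3,:3],T[:3,3]
    else: Rm,t=R.from_rotvec(cal["orientation"]).as_matrix(),cal["position"]
    c=(np.atleast_2d(P)-t)@Rm; p=c@cal["mtx"].T
    return p[:,:2]/p[:,2:]
def deckR(yaw,tilt=np.pi/6): return R.from_euler("ZY",[yaw,tilt]).as_matrix()
E
cat > fit.py <<'E'
from h import *
from station import ctrl
C={n:ctrl.calibration(n) for n in("scene","side")}
def run(obs,f,x0):
    def res(p): return np.concatenate([(project(f(k,p),C[n])-uv).ravel() for n,k,uv in obs])
    s=least_squares(res,x0,loss="soft_l1",f_scale=1.5);print(s.x);print(res(s.x).reshape(-1,2).round(1).tolist());return s.x
D=lambda k,p: p[:3]+deckR(p[3])@np.array(k)
a,b=.055,.115
run([("scene",(-a,b,0),(231,213)),("scene",(a,b,0),(269.8,240.2)),("scene",(-a,-b,0),(177,293.8)),("scene",(a,-b,0),(221.8,321)),
 ("side",(-a,-b,0),(396.8,109.8)),("side",(-a,b,0),(399.5,156)),("side",(a,b,0),(356,171.5)),
 ("scene",(0,-.055,.056),(221,276)),("scene",(0,.055,.056),(247,236)),("side",(0,-.055,.056),(369.5,111)),("side",(0,.055,.056),(369,131))],D,[.55,-.2,.05,0])
def B(k,p):
    Rz=R.from_euler("z",p[3]).as_matrix()
    if len(k)==2: k=(.065-k[0]*np.cos(p[4]),k[1],.042+k[0]*np.sin(p[4]))
    return p[:3]+Rz@np.array(k)
c,d,h=.065,.085,.042
run([("scene",(-c,-d,h),(271.7,183.5)),("scene",(c,-d,h),(317,197)),("scene",(-c,d,h),(305,142.2)),
 ("side",(-c,-d,h),(386,208)),("side",(-c,d,h),(384,269)),("side",(c,d,h),(310,262.5)),("side",(-c,d,0),(383.5,287)),("side",(c,d,0),(310,280)),
 ("scene",(.130,d),(349.8,120.5)),("side",(.130,d),(299,205))],B,[.55,.2,0,0,1.6])
E
python3 fit.py
```

```text
[ 0.5252 -0.1843  0.0469  0.211 ]
[[-0.1, -1.1], [-0.9, -1.8], [-0.7, -0.7], [-1.2, 0.6], [-0.0, -0.4], [0.2, -0.7], [-0.2, 1.5], [0.7, 0.9], [-0.3, 0.5], [-1.2, -0.1], [-2.0, 1.1]]
[ 0.5002  0.1598 -0.002   0.2017  1.669 ]
[[-1.9, -0.2], [-0.5, 2.1], [-7.7, -1.1], [-0.7, -1.3], [1.0, 1.6], [-1.2, 1.2], [-0.7, -0.3], [-0.6, -0.3], [-1.2, -0.9], [-0.8, 0.0]]
```

```bash
cat >> h.py <<'E'
DP=np.array([.5252,-.1843,.0475]);DY=.211
BP=np.array([.5002,.1598,0]);BY=.2017
def toolR(Rf): return np.column_stack([-Rf[:,0],Rf[:,1],-Rf[:,2]])
def go(pos,Rt,st,n=1):
    rv=(R.from_matrix(Rt)*R.from_rotvec(st["ee_rot"]).inv()).as_rotvec()/n
    print("t",((pos-st["tcp_pos"])/.15).round(3),"r each of",n,(rv/(np.pi/4)).round(3), "deg",np.degrees(np.linalg.norm(rv)).round(1))
E
python3 - <<'E'
from h import *
from station import ctrl
s=ctrl.read_state();Rd=deckR(DY)
for z in(.14,.018): print(DP+Rd@[0,-.055,z])
go(DP+Rd@[0,-.055,.14],toolR(Rd),s,3)
E
```

```text
[ 0.6052 -0.2234  0.1687]
[ 0.5455 -0.2362  0.0631]
t [ 0.536 -1.49  -0.507] r each of 3 [0.16  0.197 0.737] deg 35.1
```

Request:
move_arm(series=[{"tx": 0.18,"ty": -0.5,"tz": 0,"rx": 0.16,"ry": 0.197,"rz": 0.737,"gripper": 1},{"tx": 0.18,"ty": -0.5,"tz": 0,"rx": 0.16,"ry": 0.197,"rz": 0.737,"gripper": 1},{"tx": 0.18,"ty": -0.5,"tz": 0,"rx": 0.16,"ry": 0.197,"rz": 0.737,"gripper": 1},{"tx": 0.18,"ty": -0.5,"tz": 0,"rx": 0.16,"ry": 0.197,"rz": 0.737,"gripper": 1}])

```text
time: 0.65
tcp_pos: [0.5522, -0.0756, 0.2444]
ee_rot: [-1.395, -2.592, 0.03]
wrist_force: [-0.5, -0.7, -0.0]
grip_width: 0.0854
grasp_force: 0.0
```

Request:
move_arm(series=[{"tx": 0.18,"ty": -0.5,"tz": 0,"rx": 0.16,"ry": 0.197,"rz": 0.737,"gripper": 1},{"tx": 0.18,"ty": -0.5,"tz": 0,"rx": 0.16,"ry": 0.197,"rz": 0.737,"gripper": 1},{"tx": 0.18,"ty": -0.5,"tz": 0,"rx": 0.16,"ry": 0.197,"rz": 0.737,"gripper": 1},{"tx": 0.18,"ty": -0.5,"tz": 0,"rx": 0.16,"ry": 0.197,"rz": 0.737,"gripper": 1}])

```text
time: 1.15
tcp_pos: [0.5792, -0.1501, 0.2439]
ee_rot: [-0.543, -2.71, 0.054]
wrist_force: [0.7, -0.2, -0.2]
grip_width: 0.0852
grasp_force: 0.0
```

Request:
move_arm(series=[{"tx": 0.18,"ty": -0.5,"tz": -0.4,"rx": 0.16,"ry": 0.197,"rz": 0.737,"gripper": 1},{"tx": 0.18,"ty": -0.5,"tz": -0.4,"rx": 0.16,"ry": 0.197,"rz": 0.737,"gripper": 1},{"tx": 0.18,"ty": -0.5,"tz": -0.4,"rx": 0.16,"ry": 0.197,"rz": 0.737,"gripper": 1},{"tx": 0.18,"ty": -0.5,"tz": -0.4,"rx": 0.16,"ry": 0.197,"rz": 0.737,"gripper": 1},{"tx": 0.18,"ty": -0.5,"tz": -0.4,"rx": 0.16,"ry": 0.197,"rz": 0.737,"gripper": 1}])

```text
time: 1.78
tcp_pos: [0.606, -0.2246, 0.1845]
ee_rot: [0.277, -2.604, 0.072]
wrist_force: [-0.5, 0.3, -0.0]
grip_width: 0.0854
grasp_force: 0.0
```

Run:
```python
from h import *
from station import ctrl
s=ctrl.read_state();Rd=deckR(DY);print(s["time"],s["joints"],s["tcp_pos"],s["wrist_force"])
go(DP+Rd@[0,-.055,.14],toolR(Rd),s)
im=ctrl.camera("wrist")[:,:,::-1].copy();cv2.imwrite("pics/w1raw.png",im)
c=ctrl.calibration("wrist");ps=(s["tcp_pos"],s["ee_rot"])
t=np.linspace(0,2*np.pi,60)
for y,z,r,col in((-.055,.024,.025,(0,0,255)),(-.055,.056,.0105,(0,255,0)),(-.055,.024,.013,(255,0,0))):
    P=DP+np.column_stack([r*np.cos(t),y+r*np.sin(t),0*t+z])@Rd.T
    for u in project(P,c,ps): cv2.circle(im,tuple(int(v) for v in u.round()),0,col,-1)
cv2.imwrite("pics/w1.png",im)
```

```text
1.775 [-0.3503  0.9153  0.7651 -0.2844  1.9045 -2.1654] [ 0.606  -0.2246  0.1845] [-0.467   0.3078 -0.0044]
t [-0.006  0.008 -0.105] r each of 1 [-0.002 -0.001 -0.   ] deg 0.1
```

View pics/w1.png

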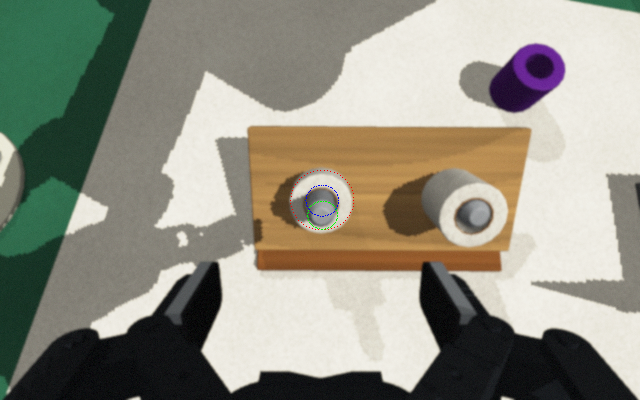

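The projected rings land on the roll (320,202) within about 1 px, so the fit holds. Next I descend along the spindle axis.

```bash
sed -i 's/.0475\]/.049]/' h.py
python3 - <<'E'
from h import *
from station import ctrl
s=ctrl.read_state();Rd=deckR(DY)
for z in(.08,.05,.02):go(DP+Rd@[0,-.055,z],toolR(Rd),s)
E
```

```text
t [-0.201 -0.033 -0.444] r each of 1 [-0.002 -0.001  0.001] deg 0.1
t [-0.299 -0.053 -0.617] r each of 1 [-0.002 -0.001  0.001] deg 0.1
t [-0.397 -0.074 -0.79 ] r each of 1 [-0.002 -0.001  0.001] deg 0.1
```

Request:
move_arm(series=[{"tx": -0.1,"ty": -0.01,"tz": -0.26,"gripper": 1},{"tx": -0.2,"ty": -0.033,"tz": -0.445,"gripper": 1},{"tx": -0.25,"ty": -0.043,"tz": -0.53,"gripper": 1},{"tx": -0.3,"ty": -0.053,"tz": -0.617,"gripper": 1},{"tx": -0.35,"ty": -0.063,"tz": -0.704,"gripper": 1},{"tx": -0.397,"ty": -0.074,"tz": -0.79,"gripper": 1},{"tx": -0.397,"ty": -0.074,"tz": -0.79,"gripper": 1},{"tx": -0.397,"ty": -0.074,"tz": -0.79,"gripper": 1}])

```text
$.series[0]: bad value
```

Run:
```python
from h import *
from station import ctrl
s=ctrl.read_state();Rd=deckR(DY);print(s["time"],(s["tcp_pos"]-DP)@Rd,s["wrist_force"])
a=ctrl.camera("scene");b=ctrl.camera("side");w=ctrl.camera("wrist")
f=lambda c:cv2.resize(c[:,:,::-1],(400,300),interpolation=cv2.INTER_CUBIC)
cv2.imwrite("pics/pre.png",np.vstack([np.hstack([f(a[195:315,165:325]),f(b[80:185,310:450])]),np.hstack([f(w[100:400,120:520]),f(a)])]))
```

```text
1.825 [-0.0069 -0.0565  0.1529] [-0.0147  0.2935  0.6083]
```

View pics/pre.png

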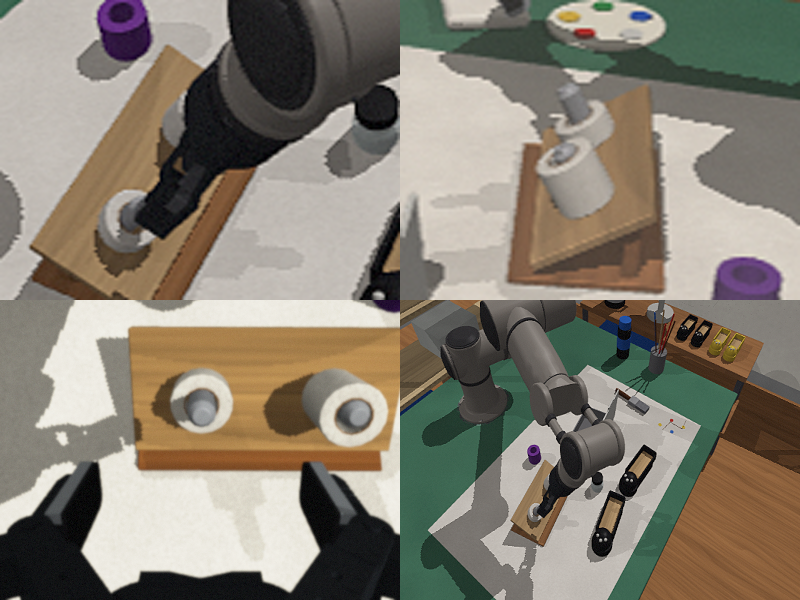

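The call was refused because fields were missing. The picture shows the wrist link sitting over the area near the jar, so I check clearance before descending.

Run:
```python
from h import *
from station import ctrl
s=ctrl.read_state();Rd=deckR(DY);C={n:ctrl.calibration(n) for n in("scene","side")}
def ray(n,uv,z):
    c=C[n];d=R.from_rotvec(c["orientation"]).as_matrix()@np.linalg.solve(c["mtx"],[*uv,1.]);p=c["position"];return p+d*(z-p[2])/d[2]
print("jar",ray("scene",(315,237),.055)); print("shoe",ray("scene",(345,262),.06),ray("scene",(322,318),.06))
for L in(.1,.15,.2,.25,.3):
    P=s["tcp_pos"]+Rd[:,2]*L; print(L,P,P-Rd[:,2]*.13,project(P,C["scene"]))
```

```text
jar [ 0.649  -0.0158  0.055 ]
shoe [ 0.7432 -0.0356  0.06  ] [ 0.776  -0.1745  0.06  ]
0.1 [ 0.6548 -0.2147  0.2721] [ 0.5913 -0.2283  0.1595] [[254.078  244.0715]]
0.15 [ 0.6793 -0.2094  0.3154] [ 0.6157 -0.2231  0.2028] [[265.3848 234.2769]]
0.2 [ 0.7037 -0.2042  0.3587] [ 0.6402 -0.2178  0.2461] [[277.8673 223.4638]]
0.25 [ 0.7282 -0.199   0.402 ] [ 0.6646 -0.2126  0.2895] [[291.7189 211.4648]]
0.3 [ 0.7526 -0.1937  0.4453] [ 0.6891 -0.2073  0.3328] [[307.1779 198.0733]]
```

Clearance is ample: the wrist stays near z = 0.29 and well away from the jar. I descend with all fields filled in.

Request:
move_arm(series=[{"tx": -0.1,"ty": -0.01,"tz": -0.26,"rx": 0,"ry": 0,"rz": 0,"gripper": 1},{"tx": -0.2,"ty": -0.033,"tz": -0.445,"rx": 0,"ry": 0,"rz": 0,"gripper": 1},{"tx": -0.25,"ty": -0.043,"tz": -0.53,"rx": 0,"ry": 0,"rz": 0,"gripper": 1},{"tx": -0.3,"ty": -0.053,"tz": -0.617,"rx": 0,"ry": 0,"rz": 0,"gripper": 1},{"tx": -0.35,"ty": -0.063,"tz": -0.704,"rx": 0,"ry": 0,"rz": 0,"gripper": 1},{"tx": -0.397,"ty": -0.074,"tz": -0.79,"rx": 0,"ry": 0,"rz": 0,"gripper": 1},{"tx": -0.397,"ty": -0.074,"tz": -0.79,"rx": 0,"ry": 0,"rz": 0,"gripper": 1},{"tx": -0.397,"ty": -0.074,"tz": -0.79,"rx": 0,"ry": 0,"rz": 0,"gripper": 1}])

```text
time: 2.98
tcp_pos: [0.5469, -0.2362, 0.0673]
ee_rot: [0.276, -2.606, 0.073]
wrist_force: [-0.4, -0.3, -0.9]
grip_width: 0.0854
grasp_force: 0.0
```

Run:
```python
from h import *
from station import ctrl
s=ctrl.read_state();Rd=deckR(DY);print(s["time"],(s["tcp_pos"]-DP)@Rd,s["wrist_force"])
a=ctrl.camera("scene");b=ctrl.camera("side");w=ctrl.camera("wrist")
f=lambda c:cv2.resize(c[:,:,::-1],(400,300),interpolation=cv2.INTER_CUBIC)
cv2.imwrite("pics/pre2.png",np.vstack([np.hstack([f(a[215:305,165:285]),f(b[85:160,330:430])]),np.hstack([f(w[100:400,120:520]),f(a)])]))
```

```text
2.975 [-0.0002 -0.0553  0.021 ] [-0.43   -0.2897 -0.9166]
```

View pics/pre2.png

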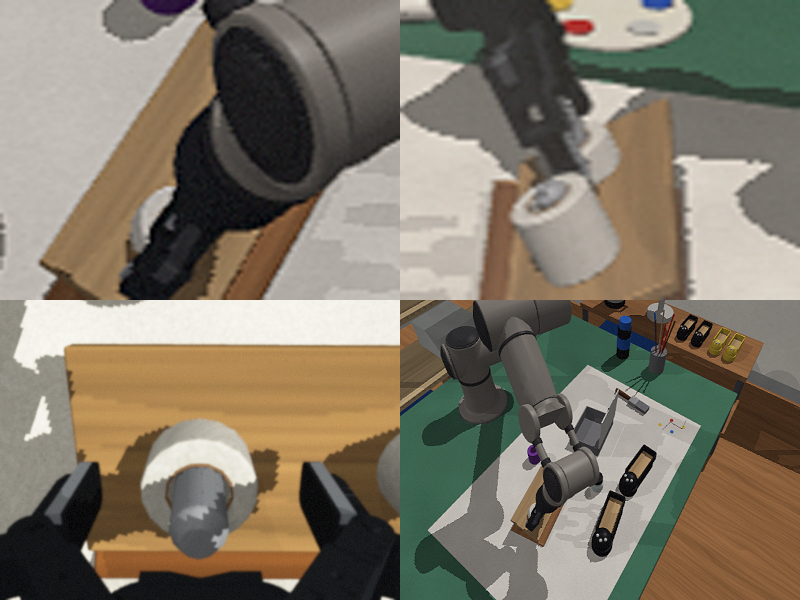

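Centred on the roll (200,490 in the crop). I lower 5 mm for more pad overlap and close gently.

Request:
move_arm(series=[{"tx": -0.016,"ty": -0.003,"tz": -0.029,"rx": 0,"ry": 0,"rz": 0,"gripper": 1},{"tx": -0.016,"ty": -0.003,"tz": -0.029,"rx": 0,"ry": 0,"rz": 0,"gripper": 0.62},{"tx": -0.016,"ty": -0.003,"tz": -0.029,"rx": 0,"ry": 0,"rz": 0,"gripper": 0.62},{"tx": -0.016,"ty": -0.003,"tz": -0.029,"rx": 0,"ry": 0,"rz": 0,"gripper": 0.5},{"tx": -0.016,"ty": -0.003,"tz": -0.029,"rx": 0,"ry": 0,"rz": 0,"gripper": 0.5},{"tx": -0.016,"ty": -0.003,"tz": -0.029,"rx": 0,"ry": 0,"rz": 0,"gripper": 0.5},{"tx": -0.016,"ty": -0.003,"tz": -0.029,"rx": 0,"ry": 0,"rz": 0,"gripper": 0.5}], force=25)

```text
time: 4.0
tcp_pos: [0.5442, -0.2366, 0.0627]
ee_rot: [0.276, -2.606, 0.073]
wrist_force: [1.9, 0.4, 3.2]
grip_width: 0.0494
grasp_force: 26.2
```

Request:
move_arm(series=[{"tx": 0.016,"ty": 0.0035,"tz": 0.029,"rx": 0,"ry": 0,"rz": 0,"gripper": 0.5},{"tx": 0.033,"ty": 0.007,"tz": 0.058,"rx": 0,"ry": 0,"rz": 0,"gripper": 0.5},{"tx": 0.065,"ty": 0.014,"tz": 0.115,"rx": 0,"ry": 0,"rz": 0,"gripper": 0.5}])

```text
time: 4.38
tcp_pos: [0.5538, -0.2343, 0.0798]
ee_rot: [0.276, -2.605, 0.072]
wrist_force: [0.2, 0.4, 0.2]
grip_width: 0.0497
grasp_force: 26.0
```

Request:
move_arm(series=[{"tx": 0.033,"ty": 0.007,"tz": 0.058,"rx": 0,"ry": 0,"rz": 0,"gripper": 0.5},{"tx": 0.065,"ty": 0.014,"tz": 0.115,"rx": 0,"ry": 0,"rz": 0,"gripper": 0.5},{"tx": 0.098,"ty": 0.021,"tz": 0.173,"rx": 0,"ry": 0,"rz": 0,"gripper": 0.5},{"tx": 0.13,"ty": 0.028,"tz": 0.231,"rx": 0,"ry": 0,"rz": 0,"gripper": 0.5},{"tx": 0.163,"ty": 0.035,"tz": 0.289,"rx": 0,"ry": 0,"rz": 0,"gripper": 0.5},{"tx": 0.212,"ty": 0.046,"tz": 0.375,"rx": 0,"ry": 0,"rz": 0,"gripper": 0.5},{"tx": 0.26,"ty": 0.056,"tz": 0.462,"rx": 0,"ry": 0,"rz": 0,"gripper": 0.5},{"tx": 0.293,"ty": 0.063,"tz": 0.52,"rx": 0,"ry": 0,"rz": 0,"gripper": 0.5},{"tx": 0.293,"ty": 0.063,"tz": 0.52,"rx": 0,"ry": 0,"rz": 0,"gripper": 0.5}])

```text
time: 5.5
tcp_pos: [0.5983, -0.2249, 0.1583]
ee_rot: [0.277, -2.607, 0.073]
wrist_force: [-0.1, 0.4, -0.6]
grip_width: 0.0499
grasp_force: 26.0
```

Run:
```python
from h import *
from station import ctrl
s=ctrl.read_state();Rd=deckR(DY);Rb=deckR(BY,0);print(s["time"],(s["tcp_pos"]-DP)@Rd,s["wrist_force"])
for z in(.25,.10,.035): print(z); go(BP+Rb@[-.01,0,z],toolR(Rb),s,1)
w=ctrl.camera("wrist")[:,:,::-1];b=ctrl.camera("side")[:,:,::-1];a=ctrl.camera("scene")[:,:,::-1]
f=lambda c:cv2.resize(c,(400,300),interpolation=cv2.INTER_CUBIC)
cv2.imwrite("pics/lift.png",np.hstack([f(w[100:400,120:520]),f(a[140:290,150:350])]))
```

```text
5.5 [-0.0001 -0.055   0.1261] [-0.0805  0.4133 -0.6218]
0.25
t [-0.719  2.551  0.612] r each of 1 [ 0.136 -0.651 -0.012] deg 29.9
0.1
t [-0.719  2.551 -0.388] r each of 1 [ 0.136 -0.651 -0.012] deg 29.9
0.035
t [-0.719  2.551 -0.822] r each of 1 [ 0.136 -0.651 -0.012] deg 29.9
```

View pics/lift.png

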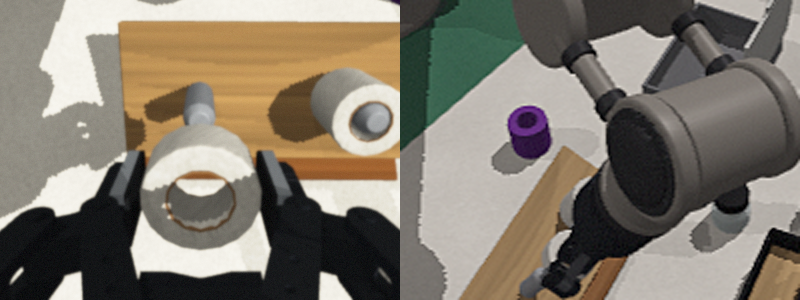

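The roll is off the spindle and sits square in the fingers (200,190), with the wide roll undisturbed. I carry it over the box while turning the tool vertical.

Request:
move_arm(series=[{"tx": -0.02,"ty": 0.05,"tz": 0.35,"rx": 0.034,"ry": -0.16,"rz": -0.003,"gripper": 0.5},{"tx": -0.06,"ty": 0.25,"tz": 0.612,"rx": 0.068,"ry": -0.325,"rz": -0.006,"gripper": 0.5},{"tx": -0.12,"ty": 0.5,"tz": 0.612,"rx": 0.102,"ry": -0.49,"rz": -0.009,"gripper": 0.5},{"tx": -0.18,"ty": 0.7,"tz": 0.612,"rx": 0.136,"ry": -0.651,"rz": -0.012,"gripper": 0.5},{"tx": -0.24,"ty": 0.85,"tz": 0.612,"rx": 0.136,"ry": -0.651,"rz": -0.012,"gripper": 0.5}])

```text
time: 6.28
tcp_pos: [0.5594, -0.0965, 0.25]
ee_rot: [0.315, -3.125, -0.002]
wrist_force: [-0.2, -0.2, 0.0]
grip_width: 0.0501
grasp_force: 26.2
```

Request:
move_arm(series=[{"tx": -0.08,"ty": 0.28,"tz": 0,"rx": 0,"ry": 0,"rz": 0,"gripper": 0.5},{"tx": -0.16,"ty": 0.56,"tz": 0,"rx": 0,"ry": 0,"rz": 0,"gripper": 0.5},{"tx": -0.24,"ty": 0.85,"tz": 0,"rx": 0,"ry": 0,"rz": 0,"gripper": 0.5}])

```text
time: 6.65
tcp_pos: [0.5247, 0.031, 0.2492]
ee_rot: [0.315, -3.124, -0.002]
wrist_force: [0.5, 1.2, -0.2]
grip_width: 0.0499
grasp_force: 26.2
```

Request:
move_arm(series=[{"tx": -0.08,"ty": 0.28,"tz": 0,"rx": 0,"ry": 0,"rz": 0,"gripper": 0.5},{"tx": -0.16,"ty": 0.56,"tz": 0,"rx": 0,"ry": 0,"rz": 0,"gripper": 0.5},{"tx": -0.24,"ty": 0.85,"tz": 0,"rx": 0,"ry": 0,"rz": 0,"gripper": 0.5},{"tx": -0.24,"ty": 0.85,"tz": 0,"rx": 0,"ry": 0,"rz": 0,"gripper": 0.5},{"tx": -0.24,"ty": 0.85,"tz": 0,"rx": 0,"ry": 0,"rz": 0,"gripper": 0.5}])

```text
time: 7.28
tcp_pos: [0.4896, 0.1571, 0.2493]
ee_rot: [0.317, -3.124, -0.0]
wrist_force: [-0.1, 0.4, -0.9]
grip_width: 0.0499
grasp_force: 26.3
```

Run:
```python
from h import *
from station import ctrl
s=ctrl.read_state();Rd=deckR(DY);Rb=deckR(BY,0);print(s["time"],s["joints"],s["wrist_force"],s["grasp_force"])
for z in(.06,.03,.021): print(z); go(BP+Rb@[-.01,0,z],toolR(Rb),s,1)
im=ctrl.camera("wrist")[:,:,::-1].copy();a=ctrl.camera("scene")[:,:,::-1]
c=ctrl.calibration("wrist");ps=(s["tcp_pos"],s["ee_rot"])
for x,y,z in [(i*.065,j*.085,.042) for i in(-1,1) for j in(-1,1)]+[(.065-.13*np.cos(1.669),j*.085,.042+.13*np.sin(1.669)) for j in(-1,1)]:
    u=project(BP+Rb@[x,y,z],c,ps)[0]; cv2.circle(im,tuple(int(v) for v in u.round()),3,(0,0,255),1)
cv2.imwrite("pics/box.png",im)
```

```text
7.275 [ 0.161   0.3199  1.5453  0.0004  1.2781 -1.6122] [-0.0661  0.3788 -0.9298] 26.265126764774323
0.06
t [ 0.005  0.005 -1.262] r each of 1 [-0.    -0.002 -0.001] deg 0.1
0.03
t [ 0.005  0.005 -1.462] r each of 1 [-0.    -0.002 -0.001] deg 0.1
0.021
t [ 0.005  0.005 -1.522] r each of 1 [-0.    -0.002 -0.001] deg 0.1
```

View pics/box.png

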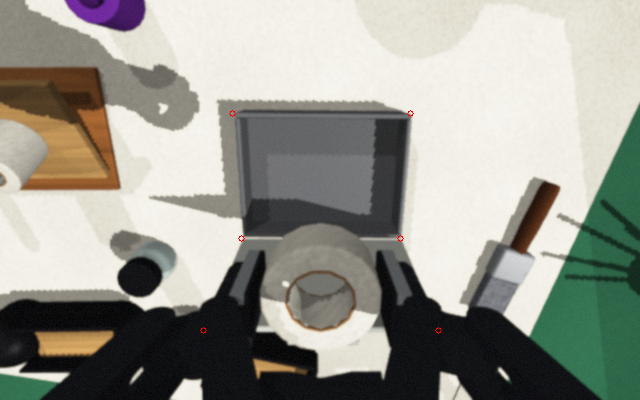

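The predicted rim corners match the image, e.g. (233,113) and (402,238), and the roll is centred above the box. I lower it now.

Request:
move_arm(series=[{"tx": 0,"ty": 0,"tz": -0.25,"rx": 0,"ry": 0,"rz": 0,"gripper": 0.5},{"tx": 0,"ty": 0,"tz": -0.5,"rx": 0,"ry": 0,"rz": 0,"gripper": 0.5},{"tx": 0,"ty": 0,"tz": -0.75,"rx": 0,"ry": 0,"rz": 0,"gripper": 0.5},{"tx": 0,"ty": 0,"tz": -1,"rx": 0,"ry": 0,"rz": 0,"gripper": 0.5}])

```text
time: 7.88
tcp_pos: [0.4902, 0.1563, 0.0984]
ee_rot: [0.313, -3.125, -0.001]
wrist_force: [0.7, 0.7, -0.6]
grip_width: 0.0499
grasp_force: 26.3
```

Request:
move_arm(series=[{"tx": 0.005,"ty": 0.005,"tz": -0.12,"rx": 0,"ry": 0,"rz": 0,"gripper": 0.5},{"tx": 0.005,"ty": 0.005,"tz": -0.24,"rx": 0,"ry": 0,"rz": 0,"gripper": 0.5},{"tx": 0.005,"ty": 0.005,"tz": -0.36,"rx": 0,"ry": 0,"rz": 0,"gripper": 0.5},{"tx": 0.005,"ty": 0.005,"tz": -0.44,"rx": 0,"ry": 0,"rz": 0,"gripper": 0.5},{"tx": 0.005,"ty": 0.005,"tz": -0.48,"rx": 0,"ry": 0,"rz": 0,"gripper": 0.5},{"tx": 0.005,"ty": 0.005,"tz": -0.48,"rx": 0,"ry": 0,"rz": 0,"gripper": 0.5}])

```text
time: 8.62
tcp_pos: [0.4906, 0.158, 0.0274]
ee_rot: [0.316, -3.124, -0.001]
wrist_force: [-0.1, 0.1, 0.1]
grip_width: 0.0496
grasp_force: 26.3
```

Request:
move_arm(series=[{"tx": 0,"ty": 0,"tz": -0.013,"rx": 0,"ry": 0,"rz": 0,"gripper": 0.5},{"tx": 0,"ty": 0,"tz": -0.027,"rx": 0,"ry": 0,"rz": 0,"gripper": 0.5},{"tx": 0,"ty": 0,"tz": -0.034,"rx": 0,"ry": 0,"rz": 0,"gripper": 0.5}])

```text
time: 9.0
tcp_pos: [0.4906, 0.1584, 0.0225]
ee_rot: [0.317, -3.125, -0.001]
wrist_force: [0.6, -1.4, -0.4]
grip_width: 0.0497
grasp_force: 26.3
```

Request:
move_arm(series=[{"tx": 0,"ty": 0,"tz": -0.007,"rx": 0,"ry": 0,"rz": 0,"gripper": 0.5},{"tx": 0,"ty": 0,"tz": -0.014,"rx": 0,"ry": 0,"rz": 0,"gripper": 0.5}])

```text
time: 9.25
tcp_pos: [0.4905, 0.1583, 0.0203]
ee_rot: [0.317, -3.125, -0.001]
wrist_force: [0.3, -0.1, -0.4]
grip_width: 0.0499
grasp_force: 26.3
```

Request:
move_arm(series=[{"tx": 0,"ty": 0,"tz": -0.006,"rx": 0,"ry": 0,"rz": 0,"gripper": 0.5},{"tx": 0,"ty": 0,"tz": -0.006,"rx": 0,"ry": 0,"rz": 0,"gripper": 0.5}])

```text
time: 9.5
tcp_pos: [0.4905, 0.1583, 0.0193]
ee_rot: [0.317, -3.124, -0.001]
wrist_force: [-0.2, -0.1, 0.1]
grip_width: 0.05
grasp_force: 26.3
```

Request:
move_arm(series=[{"tx": 0,"ty": 0,"tz": -0.006,"rx": 0,"ry": 0,"rz": 0,"gripper": 0.5},{"tx": 0,"ty": 0,"tz": -0.006,"rx": 0,"ry": 0,"rz": 0,"gripper": 0.5}])

```text
time: 9.75
tcp_pos: [0.4906, 0.1583, 0.0191]
ee_rot: [0.317, -3.125, -0.001]
wrist_force: [-1.1, -0.4, 5.5]
grip_width: 0.0498
grasp_force: 26.7
```

Contact with the floor. I release, then rise.

Request:
move_arm(series=[{"tx": 0,"ty": 0,"tz": 0,"rx": 0,"ry": 0,"rz": 0,"gripper": 0.65},{"tx": 0,"ty": 0,"tz": 0,"rx": 0,"ry": 0,"rz": 0,"gripper": 0.8},{"tx": 0,"ty": 0,"tz": 0,"rx": 0,"ry": 0,"rz": 0,"gripper": 0.9},{"tx": 0,"ty": 0,"tz": 0,"rx": 0,"ry": 0,"rz": 0,"gripper": 0.9},{"tx": 0,"ty": 0,"tz": 0.08,"rx": 0,"ry": 0,"rz": 0,"gripper": 0.9},{"tx": 0,"ty": 0,"tz": 0.25,"rx": 0,"ry": 0,"rz": 0,"gripper": 0.9},{"tx": 0,"ty": 0,"tz": 0.5,"rx": 0,"ry": 0,"rz": 0,"gripper": 0.9},{"tx": 0,"ty": 0,"tz": 0.75,"rx": 0,"ry": 0,"rz": 0,"gripper": 0.9},{"tx": 0,"ty": 0,"tz": 1,"rx": 0,"ry": 0,"rz": 0,"gripper": 0.9}])

```text
time: 10.88
tcp_pos: [0.4904, 0.1583, 0.1707]
ee_rot: [0.317, -3.125, -0.001]
wrist_force: [0.4, 0.9, -0.4]
grip_width: 0.0766
grasp_force: 0.0
```

Request:
move_arm(series=[{"tx": 0,"ty": 0,"tz": 0.3,"rx": 0,"ry": 0,"rz": 0,"gripper": 0.4},{"tx": 0,"ty": 0,"tz": 0.7,"rx": 0,"ry": 0,"rz": 0,"gripper": 0},{"tx": 0,"ty": 0,"tz": 0.7,"rx": 0,"ry": 0,"rz": 0,"gripper": 0},{"tx": 0,"ty": 0,"tz": 0.7,"rx": 0,"ry": 0,"rz": 0,"gripper": 0}])

```text
time: 11.38
tcp_pos: [0.4901, 0.1582, 0.2737]
ee_rot: [0.317, -3.125, -0.001]
wrist_force: [0.2, 0.6, -0.2]
grip_width: 0.0037
grasp_force: 0.0
```

Run:
```python
from h import *
from station import ctrl
s=ctrl.read_state();Rb=deckR(BY,0);print(s["time"],s["tcp_pos"],s["wrist_force"])
C=ctrl.calibration
w=ctrl.camera("wrist")[:,:,::-1].copy();a=ctrl.camera("scene")[:,:,::-1].copy();b=ctrl.camera("side")[:,:,::-1].copy()
th=1.669
for j in(-.085,.085):
    for l in (0,.13):
        P=BP+Rb@[.065-l*np.cos(th),j,.042+l*np.sin(th)]
        for im,n in((w,"wrist"),(a,"scene"),(b,"side")):
            u=project(P,C(n),(s["tcp_pos"],s["ee_rot"]))[0]; cv2.circle(im,tuple(int(v) for v in u.round()),1,(0,0,255),-1)
f=lambda c:cv2.resize(c,(400,300),interpolation=cv2.INTER_CUBIC)
cv2.imwrite("pics/placed.png",np.vstack([np.hstack([f(a[100:220,240:400]),f(b[135:300,270:490])]),np.hstack([f(w),f(a)])]))
for x in(.15,.125,.0): print(x);go(BP+Rb@[x,0,.27],toolR(Rb),s)
```

```text
11.375 [0.4901 0.1582 0.2737] [ 0.1552  0.6014 -0.1813]
0.15
t [ 1.047  0.211 -0.025] r each of 1 [-0.001 -0.001 -0.   ] deg 0.1
0.125
t [ 0.884  0.178 -0.025] r each of 1 [-0.001 -0.001 -0.   ] deg 0.1
0.0
t [ 0.068  0.011 -0.025] r each of 1 [-0.001 -0.001 -0.   ] deg 0.1
```

View pics/placed.png

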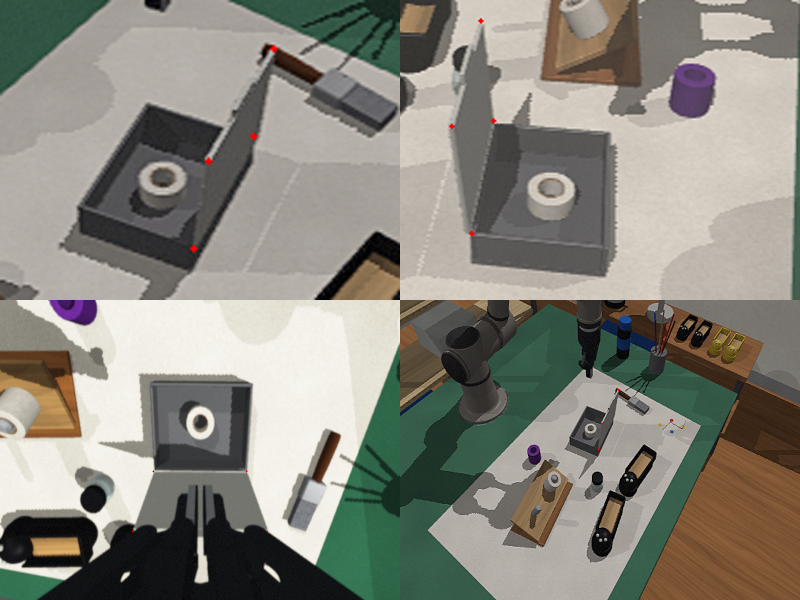

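The roll lies flat in the box at (550,195), and the lid stands at about 1.67 rad with its corners matching. I plan the lid-closing path with the shut fingers behind the lid.

```bash
cat > lid.py <<'E'
from h import *
from station import ctrl
s=ctrl.read_state();Rb=deckR(BY,0);p=s["tcp_pos"];print(s["time"],(p-BP)@Rb)
def T(th,L=.112): return np.array([.065-L*np.cos(th)+.005*np.sin(th)+.011,0,.042+L*np.sin(th)+.005*np.cos(th)+.014])
print("over",((BP+Rb@[.125,0,.274]-p)/.15).round(3))
print("down",((BP+Rb@[.125,0,.168]-p)/.15).round(3))
prev=None
for th in np.r_[np.arange(1.7,-.01,-.1),-.03]:
    w=(BP+Rb@T(th)); 
    if prev is None: prev=w
    print(round(th,2),w.round(4),((w-p)/.15).round(3))
E
python3 lid.py
```

```text
11.525 [-0.0105  0.0005  0.2723]
over [0.886 0.178 0.011]
down [ 0.886  0.178 -0.695]
1.7 [0.5937 0.1789 0.1664] [ 0.692  0.138 -0.706]
1.6 [0.5828 0.1767 0.1678] [ 0.62   0.123 -0.697]
1.5 [0.5718 0.1744 0.1681] [ 0.546  0.108 -0.695]
1.4 [0.5608 0.1722 0.1672] [ 0.473  0.094 -0.7  ]
1.3 [0.55   0.17   0.1653] [ 0.401  0.079 -0.714]
1.2 [0.5395 0.1678 0.1622] [ 0.331  0.064 -0.734]
1.1 [0.5293 0.1657 0.1581] [ 0.263  0.05  -0.761]
1.0 [0.5195 0.1637 0.1529] [ 0.198  0.037 -0.796]
0.9 [0.5103 0.1619 0.1468] [ 0.136  0.025 -0.836]
0.8 [0.5017 0.1601 0.1398] [ 0.079  0.013 -0.883]
0.7 [0.4939 0.1585 0.132 ] [ 0.027  0.002 -0.935]
0.6 [0.4869 0.1571 0.1234] [-0.02  -0.007 -0.993]
0.5 [0.4807 0.1558 0.1141] [-0.061 -0.016 -1.055]
0.4 [0.4755 0.1547 0.1042] [-0.095 -0.023 -1.12 ]
0.3 [0.4713 0.1539 0.0939] [-0.124 -0.029 -1.189]
0.2 [0.4681 0.1532 0.0832] [-0.145 -0.033 -1.261]
0.1 [0.466  0.1528 0.0722] [-0.159 -0.036 -1.334]
-0.0 [0.4649 0.1526 0.061 ] [-0.166 -0.037 -1.409]
-0.03 [0.4648 0.1526 0.0576] [-0.167 -0.037 -1.431]
```

Request:
move_arm(series=[{"tx": 0.3,"ty": 0.06,"tz": 0,"rx": 0,"ry": 0,"rz": 0,"gripper": 0},{"tx": 0.6,"ty": 0.12,"tz": 0,"rx": 0,"ry": 0,"rz": 0,"gripper": 0},{"tx": 0.885,"ty": 0.178,"tz": 0,"rx": 0,"ry": 0,"rz": 0,"gripper": 0},{"tx": 0.885,"ty": 0.178,"tz": -0.05,"rx": 0,"ry": 0,"rz": 0,"gripper": 0},{"tx": 0.885,"ty": 0.178,"tz": -0.3,"rx": 0,"ry": 0,"rz": 0,"gripper": 0},{"tx": 0.885,"ty": 0.178,"tz": -0.55,"rx": 0,"ry": 0,"rz": 0,"gripper": 0},{"tx": 0.885,"ty": 0.178,"tz": -0.705,"rx": 0,"ry": 0,"rz": 0,"gripper": 0},{"tx": 0.885,"ty": 0.178,"tz": -0.705,"rx": 0,"ry": 0,"rz": 0,"gripper": 0}])

```text
time: 12.52
tcp_pos: [0.6209, 0.1846, 0.1651]
ee_rot: [0.316, -3.118, -0.001]
wrist_force: [-0.2, 0.5, -0.2]
grip_width: -0.0001
grasp_force: 0.0
```

```bash
python3 lid.py
```

```text
12.525 [0.1232 0.0001 0.1651]
over [0.012 0.002 0.726]
down [0.012 0.002 0.019]
1.7 [0.5937 0.1789 0.1664] [-0.181 -0.038  0.009]
1.6 [0.5828 0.1767 0.1678] [-0.254 -0.053  0.018]
1.5 [0.5718 0.1744 0.1681] [-0.327 -0.068  0.02 ]
1.4 [0.5608 0.1722 0.1672] [-0.4   -0.083  0.014]
1.3 [0.55   0.17   0.1653] [-0.472 -0.097  0.001]
1.2 [0.5395 0.1678 0.1622] [-0.543 -0.112 -0.019]
1.1 [0.5293 0.1657 0.1581] [-0.611 -0.126 -0.047]
1.0 [0.5195 0.1637 0.1529] [-0.676 -0.139 -0.081]
0.9 [0.5103 0.1619 0.1468] [-0.737 -0.152 -0.122]
0.8 [0.5017 0.1601 0.1398] [-0.794 -0.163 -0.168]
0.7 [0.4939 0.1585 0.132 ] [-0.846 -0.174 -0.221]
0.6 [0.4869 0.1571 0.1234] [-0.893 -0.183 -0.278]
0.5 [0.4807 0.1558 0.1141] [-0.934 -0.192 -0.34 ]
0.4 [0.4755 0.1547 0.1042] [-0.969 -0.199 -0.406]
0.3 [0.4713 0.1539 0.0939] [-0.997 -0.205 -0.475]
0.2 [0.4681 0.1532 0.0832] [-1.018 -0.209 -0.546]
0.1 [0.466  0.1528 0.0722] [-1.033 -0.212 -0.619]
-0.0 [0.4649 0.1526 0.061 ] [-1.039 -0.213 -0.694]
-0.03 [0.4648 0.1526 0.0576] [-1.04  -0.213 -0.716]
```

Request:
move_arm(series=[{"tx": -0.09,"ty": -0.019,"tz": 0,"rx": 0,"ry": 0,"rz": 0,"gripper": 0},{"tx": -0.18,"ty": -0.038,"tz": 0.009,"rx": 0,"ry": 0,"rz": 0,"gripper": 0},{"tx": -0.254,"ty": -0.053,"tz": 0.018,"rx": 0,"ry": 0,"rz": 0,"gripper": 0},{"tx": -0.327,"ty": -0.068,"tz": 0.02,"rx": 0,"ry": 0,"rz": 0,"gripper": 0},{"tx": -0.4,"ty": -0.083,"tz": 0.014,"rx": 0,"ry": 0,"rz": 0,"gripper": 0},{"tx": -0.472,"ty": -0.097,"tz": 0.001,"rx": 0,"ry": 0,"rz": 0,"gripper": 0},{"tx": -0.543,"ty": -0.112,"tz": -0.019,"rx": 0,"ry": 0,"rz": 0,"gripper": 0}])

```text
time: 13.4
tcp_pos: [0.5411, 0.168, 0.1648]
ee_rot: [0.317, -3.125, -0.001]
wrist_force: [1.4, 0.8, 0.6]
grip_width: 0.0002
grasp_force: 0.5
```

Light contact. I continue along the arc from theta = 1.2; each delta is the table value minus (-0.543, -0.112, -0.019).

Request:
move_arm(series=[{"tx": -0.068,"ty": -0.014,"tz": -0.028,"rx": 0,"ry": 0,"rz": 0,"gripper": 0},{"tx": -0.133,"ty": -0.027,"tz": -0.062,"rx": 0,"ry": 0,"rz": 0,"gripper": 0},{"tx": -0.194,"ty": -0.04,"tz": -0.103,"rx": 0,"ry": 0,"rz": 0,"gripper": 0},{"tx": -0.251,"ty": -0.051,"tz": -0.149,"rx": 0,"ry": 0,"rz": 0,"gripper": 0},{"tx": -0.303,"ty": -0.062,"tz": -0.202,"rx": 0,"ry": 0,"rz": 0,"gripper": 0},{"tx": -0.35,"ty": -0.071,"tz": -0.259,"rx": 0,"ry": 0,"rz": 0,"gripper": 0},{"tx": -0.391,"ty": -0.08,"tz": -0.321,"rx": 0,"ry": 0,"rz": 0,"gripper": 0},{"tx": -0.426,"ty": -0.087,"tz": -0.387,"rx": 0,"ry": 0,"rz": 0,"gripper": 0},{"tx": -0.454,"ty": -0.093,"tz": -0.456,"rx": 0,"ry": 0,"rz": 0,"gripper": 0}])

```text
time: 14.52
tcp_pos: [0.4734, 0.1541, 0.0958]
ee_rot: [0.317, -3.124, -0.001]
wrist_force: [0.2, 1.2, 0.6]
grip_width: -0.0001
grasp_force: 0.3
```

```bash
python3 lid.py | tail -6
python3 - <<'E'
from h import *
from station import ctrl
s=ctrl.read_state();print(s["wrist_force"])
b=ctrl.camera("side")[:,:,::-1];a=ctrl.camera("scene")[:,:,::-1]
f=lambda c:cv2.resize(c,(400,300),interpolation=cv2.INTER_CUBIC)
cv2.imwrite("pics/lid1.png",np.hstack([f(a[100:220,240:400]),f(b[135:300,270:490])]))
E
```

```text
0.4 [0.4755 0.1547 0.1042] [0.014 0.004 0.056]
0.3 [0.4713 0.1539 0.0939] [-0.014 -0.002 -0.013]
0.2 [0.4681 0.1532 0.0832] [-0.035 -0.006 -0.084]
0.1 [0.466  0.1528 0.0722] [-0.049 -0.009 -0.157]
-0.0 [0.4649 0.1526 0.061 ] [-0.056 -0.01  -0.232]
-0.03 [0.4648 0.1526 0.0576] [-0.057 -0.01  -0.254]
[0.1905 1.1693 0.5983]
```

The 10 views are used up, so from here I verify by force and pixel statistics. I press down to shut.

Request:
move_arm(series=[{"tx": -0.035,"ty": -0.006,"tz": -0.084,"rx": 0,"ry": 0,"rz": 0,"gripper": 0},{"tx": -0.049,"ty": -0.009,"tz": -0.157,"rx": 0,"ry": 0,"rz": 0,"gripper": 0},{"tx": -0.056,"ty": -0.01,"tz": -0.2,"rx": 0,"ry": 0,"rz": 0,"gripper": 0},{"tx": -0.056,"ty": -0.01,"tz": -0.22,"rx": 0,"ry": 0,"rz": 0,"gripper": 0},{"tx": -0.056,"ty": -0.01,"tz": -0.232,"rx": 0,"ry": 0,"rz": 0,"gripper": 0}])

```text
time: 15.25
tcp_pos: [0.4654, 0.1527, 0.0617]
ee_rot: [0.317, -3.124, -0.001]
wrist_force: [0.3, 0.6, 0.9]
grip_width: 0.0001
grasp_force: 0.2
```

Request:
move_arm(series=[{"tx": 0,"ty": 0,"tz": -0.01,"rx": 0,"ry": 0,"rz": 0,"gripper": 0},{"tx": 0,"ty": 0,"tz": -0.015,"rx": 0,"ry": 0,"rz": 0,"gripper": 0},{"tx": 0,"ty": 0,"tz": -0.015,"rx": 0,"ry": 0,"rz": 0,"gripper": 0}])

```text
time: 15.62
tcp_pos: [0.4655, 0.1527, 0.0613]
ee_rot: [0.317, -3.126, -0.001]
wrist_force: [-5.4, -1.3, 18.2]
grip_width: 0.0002
grasp_force: 8.9
```

It stops firmly (18 N) with the tips at z = 0.047, the top of a shut lid. I rise and check.

Request:
move_arm(series=[{"tx": 0,"ty": 0,"tz": 0.1,"rx": 0,"ry": 0,"rz": 0,"gripper": 0},{"tx": 0,"ty": 0,"tz": 0.4,"rx": 0,"ry": 0,"rz": 0,"gripper": 0},{"tx": 0,"ty": 0,"tz": 0.8,"rx": 0,"ry": 0,"rz": 0,"gripper": 0},{"tx": -0.2,"ty": 0,"tz": 1,"rx": 0,"ry": 0,"rz": 0,"gripper": 0},{"tx": -0.2,"ty": 0,"tz": 1,"rx": 0,"ry": 0,"rz": 0,"gripper": 0},{"tx": -0.2,"ty": 0,"tz": 1,"rx": 0,"ry": 0,"rz": 0,"gripper": 0}])

```text
time: 16.38
tcp_pos: [0.4354, 0.1527, 0.2093]
ee_rot: [0.317, -3.125, -0.001]
wrist_force: [0.7, -0.6, -0.2]
grip_width: -0.0001
grasp_force: 0.0
```

Run:
```python
from h import *
from station import ctrl
s=ctrl.read_state();print(s["time"],s["tcp_pos"],s["wrist_force"])
Rb=deckR(BY,0);C=ctrl.calibration;now={n:ctrl.camera(n) for n in("scene","side")}
g=lambda n,P:now[n][tuple(project(P,C(n))[0].round().astype(int)[::-1])].tolist()
for n in now:
    print(n,"lid plane",[g(n,BP+Rb@[x,y,.047]) for x in(-.05,0,.05) for y in(-.06,.06)])
    print(" front wall",[g(n,BP+Rb@[x,.085 if n=="side" else -.085,z]) for x in(-.04,0,.04) for z in(.012,.025,.036,.045)])
    print(" where lid stood",[g(n,BP+Rb@[.075,y,.12]) for y in(-.04,.04)])
    old=cv2.imread(f"pics/{n}0.png")[:,:,::-1].astype(int)
    u,v=project(DP+deckR(DY)@[0,.055,.024],C(n))[0].astype(int); print(" wide roll diff",np.abs(now[n][v-8:v+9,u-6:u+7]-old[v-8:v+9,u-6:u+7]).mean().round(1))
```

```text
16.375 [0.4354 0.1527 0.2093] [ 0.7078 -0.6204 -0.2089]
scene lid plane [[163, 159, 156], [161, 158, 154], [163, 160, 157], [161, 159, 155], [162, 158, 156], [163, 159, 157]]
 front wall [[47, 45, 46], [46, 46, 46], [41, 41, 42], [53, 52, 53], [44, 46, 47], [44, 43, 47], [49, 47, 49], [45, 45, 47], [43, 41, 43], [43, 44, 45], [44, 45, 44], [42, 41, 42]]
 where lid stood [[163, 158, 157], [177, 172, 166]]
 wide roll diff 32.0
side lid plane [[184, 181, 174], [184, 179, 173], [185, 182, 175], [185, 182, 176], [185, 181, 174], [183, 178, 172]]
 front wall [[94, 92, 90], [91, 89, 90], [92, 90, 89], [197, 194, 187], [93, 90, 89], [92, 90, 90], [93, 91, 88], [215, 211, 204], [95, 91, 92], [96, 93, 93], [94, 91, 90], [214, 210, 203]]
 where lid stood [[110, 113, 110], [205, 197, 186]]
 wide roll diff 2.8
```

```bash
python3 -c "
from station import ctrl
print(ctrl.close_job())"
```

```text
the job is handed in; nothing more can be done
None
```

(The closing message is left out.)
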